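Nest the empty parts cups and hold the nest up level

ROBOT

A 6-joint arm with a two-finger parallel gripper is mounted at the origin on the work surface. World frame = base frame: x ahead of the robot, y to its left, z up, the work surface at z = 0. Lengths are in mm, angles in rad, forces in N, time in s.
With the tool pointing down it reaches from about 400 to 825 mm from the base axis. Payload 7 kg.
Tool frame: the origin (TCP) lies at the very end of the fingers, on their centre line; the grasp point (between the pads) lies 19 mm behind it; z points along the fingers, y is the line along which they close (so a half turn about z gives the same grasp; the last joint's range is limited). The gripper opens to 88 mm and grips with 3 to 60 N. Pads are 19 mm wide; open, the fingers measure 130 mm over their backs; the gripper's body (78 mm by 193 mm) begins 47 mm behind the grasp point.
Start: joints at [1.392, 0.359, 0.012, 0, -1.224, -0.288], TCP at [303.775, 602.757, 226.561] pointing down, gripper open.
Joint ranges: [-3.07, 3.07], [-1.43, 2.12], [-1.02, 1.25], [-3.03, 1.67], [-3.05, -0], [-3.03, 3.03]. Speed limits (rad/s): [2.39, 2.39, 3.01, 3.14, 3.14, 3.14].

INTERFACE

Orientations are given as a unit quaternion [x, y, z, w].
In Python, from plant import bot gives the robot as it stands. Calls block until the motion is done:
- bot.move_ptp(position, orientation): joint-space move of the TCP to a pose.
- bot.line_to(position, velocity=150, ori=None): straight line of the TCP; ori=None keeps the orientation; velocity is the mean speed in mm/s.
- bot.move_joints(angles): joint-space move.
- bot.move_gripper(opening, force=None): finger opening in mm; force is the grip in N (None keeps the last); returns when the fingers have stopped.
- bot.pause(seconds).
- bot.solve_ik(position, orientation): joint angles nearest the present ones, or None.
- bot.read_state(): the state.
- bot.camera(name): name is "scene" or "top"; returns the picture (480x640x3 uint8, red, green, blue); there is no depth.
- bot.get_calibration(name): a dict with "fx", "fy", "cx", "cy" (pixels), "distortion" ([k1, k2, p1, p2, k3] as OpenCV has them; the pictures are not rectified), "view" (4x4, takes a point from world to camera coordinates). Camera axes: x right, y up, looking along -z (the intrinsics and any distortion apply to the point x, -y, -z); pixel columns grow to the right and rows downward; lengths in mm; the calibration is good to about 2 mm. A picture is of the moment at which its call begins. get_calibration takes no time and is no camera call.
A pose or a line that the arm cannot do raises bot.Unreachable and nothing moves.
- bot.close_job(): hands the job in; it is judged then, once.
The state is a dict: "t": time; "joint_pos": joint angles; "qvel": joint speeds; "tau": joint torques, N m; "tcp_pos": TCP position; "eef_rot": TCP orientation; "contact_force": force on the tool from outside, world axes, zero at the start; "moment": the same for the moment, N m; "width": finger opening in mm; "finger_force": force on a finger pad.
Only numpy, scipy, OpenCV 4.12 (cv2) and the standard library are available. Lean on these libraries where they do the work, as an engineer would, in place of code of your own. Each camera call takes 0.05 s, during which the arm holds its last target. There are 200 camera calls.

TASK

The three aluminium parts cups on the bench are empty: with the largest left standing on the bench, first set the middle cup down inside the largest and let go of it, then set the smallest down inside the middle one and let go, placing them rather than dropping them. Then take the largest cup by its outside, lift the whole nest well clear of the bench (about 15 cm, at least 10 cm) and finish while holding it there, level and still, ready for a colleague to take: do not put it down. Do not tip over any cup, and do not shift the other things on the bench.

Things in the scene. Friction and masses are not known exactly. Their poses are not given: they have to be found in the camera images.
- cup_large: bare-aluminium straight round cup, open top, the widest and lowest of the three: outer diameter 66 mm, 44 mm tall, wall 3, floor 4 mm thick, about 120 g. Origin: centre of its underside; z up its axis. Starts upright on the bench. Inner diameter 60 mm. It can be gripped across its full outside width.
- cup_medium: bare-aluminium straight round cup, open top, the middle one of the three: outer diameter 52 mm, 56 mm tall, wall 3, floor 4 mm thick, about 90 g. Origin: centre of its underside; z up its axis. Starts upright on the bench. Inner diameter 46 mm. Nested in the largest cup, its underside is 4 mm above that cup's underside, it has 4 mm of play all round, and it stands 16 mm proud of that cup's rim; no room for fingers between the walls.
- cup_small: bare-aluminium straight round cup, open top, the narrowest and tallest of the three: outer diameter 38 mm, 68 mm tall, wall 3, floor 4 mm thick, about 70 g. Origin: centre of its underside; z up its axis. Starts upright on the bench. Nested in the middle cup, its underside is 4 mm above that cup's underside, it has 4 mm of play all round, and it stands 16 mm proud of that cup's rim; the whole nest is then 76 mm tall.
- screwdriver: loose bystander: screwdriver lying on the bench along its own x, 200 mm long, under 40 mm high; origin under its middle
- pliers: loose bystander: red-handled pliers lying on the bench along its own x, 165 mm long, 55 mm wide, 17 mm high; origin under the pivot region near the middle
- tape_roll: loose bystander: brown cardboard ring (roll core) lying flat, 90 mm across, 25 mm high; origin centre of underside
- mouse: loose bystander: black computer mouse, 100 x 60 x 34 mm high, long along its own x; origin centre of underside
- carton: loose bystander: closed small cardboard carton 90 x 70 x 55 mm high; origin centre of underside
- multimeter: loose bystander: grey multimeter lying on its back, 75 x 150 mm (long along its own y), 48 mm high; origin centre of underside
- mug: loose bystander: white ceramic mug, 80 mm across, 95 mm high, handle towards its own +y; origin centre of underside. (Fixed equipment up to 220 mm high also stands along the far edge and both sides of the bench, more than 0.75 m ahead or 0.4 m to the side.)
Mind the look-alikes: they are no part of the job. Leave any purple look-alike of the cup_small alone.

How it is judged:
By the outcome, as a careful person would: the job done as asked, in the order asked, and still so for the second after the job is handed in, while the arm keeps its last pose, push and grip.
It also fails if it takes over 72 s, if anything falls off the work surface, if the arm or the gripper's body presses on something with over 40 N, if the wrist force passes 120 N, or if a joint passes its speed limit or range.

## Working session

There is one attempt and no reset: what is moved stays moved. The work goes in short steps, each a Python script; the robot and the scene stay as the last script left them, time stands still between calls to the robot, and variables do not carry over. Pictures are saved under pics/ and viewed, at most 10 in all, crops included, and the job is handed in when it is done.

```bash
mkdir -p pics; ls; python3 - <<'E'
from plant import bot
import cv2,json
for n in("top","scene"):
    im=bot.camera(n); cv2.imwrite(f"pics/{n}0.png",im[:,:,::-1]); c=bot.get_calibration(n); print(n,{k:(v if not hasattr(v,'tolist') else v.tolist()) for k,v in c.items()})
s=bot.read_state();print(s)
E
```

```text
pics
top {'fx': 570.706476147886, 'fy': 570.706476147886, 'cx': 325.5842354126974, 'cy': 241.8420246563482, 'distortion': [-0.17430099194866622, 0.0, 0.0, 0.0, 0.0], 'view': [[-0.016710548347217136, -0.9996782277925574, -0.01908398416124503, 36.24476964505715], [0.9831772859676633, -0.019900846623677023, 0.18156646348078792, -546.5066165938277], [-0.18188782788079785, -0.015728864586873868, 0.9831934809017059, -819.8738232307679], [0.0, 0.0, 0.0, 1.0]]}
scene {'fx': 557.0118882257966, 'fy': 557.0118882257966, 'cx': 321.6693418837133, 'cy': 239.46791319998218, 'distortion': [-0.10721784205610507, 0.0, 0.0, 0.0, 0.0], 'view': [[-0.05419107250925216, 0.9984112302203985, 0.015438362286443913, -10.105664254485154], [-0.6702446553498345, -0.04783087785749483, 0.7405972651167188, 349.00703305905733], [0.7401590569838883, 0.029786280284250476, 0.6717717974666318, -1443.3401858971404], [0.0, 0.0, 0.0, 1.0]]}
{'t': 0.1, 'joint_pos': array([ 1.39209963e+00,  3.59290548e-01,  1.11486944e-02, -2.77722148e-04,
       -1.22410917e+00, -2.88052402e-01]), 'qvel': array([-0.00102371, -0.00198933,  0.00220494,  0.00266   ,  0.00049815,
       -0.00120522]), 'tau': array([-1.00160381e-03, -5.84161270e+01,  2.93750703e+01,  7.01549783e+00,
        1.01423910e-02, -4.85860551e-05]), 'tcp_pos': array([303.60633537, 602.37534436, 225.7371423 ]), 'eef_rot': array([ 9.72880331e-01, -2.31307837e-01, -9.06199444e-05,  7.33394526e-04]), 'contact_force': array([ 0.42036748, -0.15242442, -0.57798383]), 'moment': array([ 0.02323937, -0.03399719, -0.01096425]), 'finger_force': 0.0, 'width': 87.53058298548046}
```

View pics/top0.png

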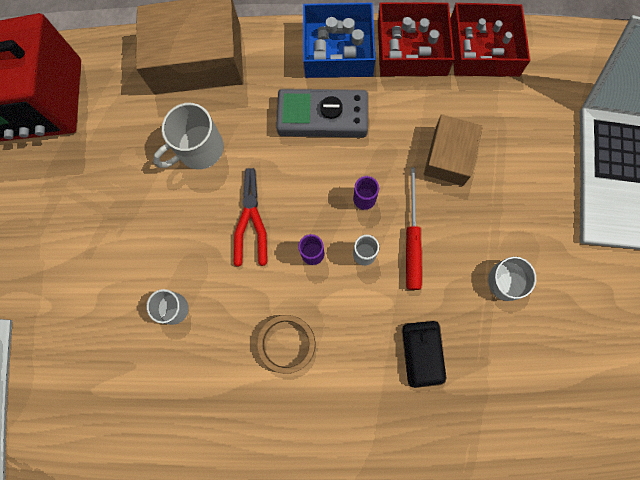

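View pics/scene0.png

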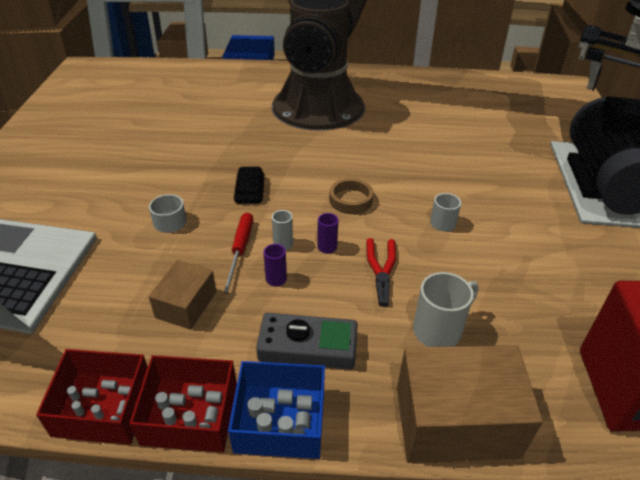

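Top view: large at (514,279), medium at (167,307), small at (367,250); purple decoys at (366,192) and (312,249). In the scene view they are at (168,213), (446,211) and (282,229). Next I'll locate them by fitting the rim arc in the plane of the rim.

```bash
cat > vis.py <<'E'
import numpy as np,cv2
from scipy.optimize import least_squares
from plant import bot
def rays(cal,px):
    K=np.array([[cal["fx"],0,cal["cx"]],[0,cal["fy"],cal["cy"]],[0,0,1]])
    n=cv2.undistortPoints(np.float64(px).reshape(-1,1,2),K,np.array(cal["distortion"]))[:,0]
    V=np.array(cal["view"]);R,t=V[:3,:3],V[:3,3]
    return -R.T@t,np.c_[n[:,0],-n[:,1],-np.ones(len(n))]@R
def cast(cal,px,z):
    o,d=rays(cal,px); return (o+d*((z-o[2])/d[:,2])[:,None])[:,:2],o[:2]
def blob(im,seed,smax=70,vmin=50,half=45):
    hsv=cv2.cvtColor(im,cv2.COLOR_RGB2HSV)
    m=((hsv[...,1]<smax)&(hsv[...,2]>vmin)).astype(np.uint8)
    w=np.zeros_like(m);w[max(0,seed[1]-half):seed[1]+half,max(0,seed[0]-half):seed[0]+half]=1
    m=cv2.morphologyEx(m*w,cv2.MORPH_OPEN,np.ones((3,3)))
    cs=cv2.findContours(m,cv2.RETR_EXTERNAL,cv2.CHAIN_APPROX_NONE)[0]
    return max(cs,key=cv2.contourArea)
def rim(name,im,seed,R,z):
    """circle of the rim plane, fitted to the silhouette arc away from the camera"""
    cal=bot.get_calibration(name)
    p,cam=cast(cal,blob(im,seed).reshape(-1,2),z)
    c=p.mean(0)
    for _ in range(8):
        u=(c-cam)/np.linalg.norm(c-cam)
        q=p[(p-c)@u>0.1*R]
        f=least_squares(lambda v:np.hypot(*(q-v[:2]).T)-v[2],[*c,R],loss="soft_l1"); c=f.x[:2]
    fr=least_squares(lambda v:np.hypot(*(q-v).T)-R,c,loss="soft_l1")
    return c.round(1),round(f.x[2],1),fr.x.round(1),len(q)
E
python3 - <<'E'
from vis import *
S=dict(large=((514,279),(168,213),33,44),medium=((167,307),(446,211),26,56),small=((367,250),(282,229),19,68))
for i,n in enumerate(("top","scene")):
    im=cv2.imread(f"pics/{n}0.png")[:,:,::-1].copy()
    for k,v in S.items(): print(n,k,cv2.boundingRect(blob(im,v[i])),*rim(n,im,v[i],v[2],v[3]))
    cal=bot.get_calibration(n)
    pts={"top":[(312,245),(366,187),(413,235),(413,170),(286,343),(424,353),(265,264)],"scene":[(328,247),(275,280)]}[n]
    print(cast(cal,pts,20)[0].round())
E
```

```text
top large (488, 257, 48, 44) [ 487.  -265.5] 31.9 [ 486.5 -264.2] 54
top medium (146, 289, 43, 36) [452.4 275.1] 25.5 [452.2 274.5] 44
top small (353, 235, 26, 30) [535.9 -34.7] 17.8 [534.4 -34.2] 31
[[ 548.   48.]
 [ 641.  -40.]
 [ 561. -112.]
 [ 668. -117.]
 [ 395.   90.]
 [ 376. -122.]
 [ 519.  123.]]
scene large (149, 194, 37, 38) [ 487.3 -264.1] 32.3 [ 488.2 -263.7] 38
scene medium (431, 193, 30, 38) [452.3 275.4] 25.0 [453.5 275.2] 30
scene small (272, 210, 21, 39) [535.7 -33.9] 18.2 [536.7 -33.8] 23
[[560.  52.]
 [649. -35.]]
```

```bash
cat > mot.py <<'E'
import numpy as np
from plant import bot
L=np.array([487.2,-264.5]);M=np.array([452.4,275.1]);S=np.array([535.7,-34.2])
r=2**-.5; Q=[r,-r,0,0]
def st(tag=""):
    s=bot.read_state();print(tag,"t%.1f"%s["t"],"tcp",s["tcp_pos"].round(1),"F",s["contact_force"].round(1),"w%.1f ff%.1f"%(s["width"],s["finger_force"]));return s
def go(xy,z,v=150):
    """line, then one correction of the steady error"""
    p=np.array([*xy,z],float); bot.line_to(p,velocity=v); e=p-bot.read_state()["tcp_pos"]
    if np.abs(e).max()>.4: bot.line_to(p+e,velocity=30)
def lower(xy,z0,zmin,df=3):
    """1 mm steps down until the support force rises"""
    f0=np.mean([bot.read_state()["contact_force"][2] for _ in range(3)])
    for z in np.arange(z0,zmin-.1,-1):
        bot.line_to([*xy,z],velocity=25); s=bot.read_state()
        if s["contact_force"][2]-f0>df: return s["tcp_pos"][2],True
    return s["tcp_pos"][2],False
E
python3 - <<'E'
from mot import *
for q in([r,-r,0,0],[r,r,0,0]):
    for p in(M,S,L):
        for z in (45,240):
            a=bot.solve_ik([*p,z],q);print(q[1]>0,p,z,None if a is None else np.round(a,2))
E
```

```text
False [452.4 275.1] 45 [ 0.92  0.32 -0.53  0.   -0.72 -0.92]
False [452.4 275.1] 240 [ 0.92  0.11 -0.29  0.   -1.17 -0.92]
False [535.7 -34.2] 45 [ 0.3   0.33 -0.52  0.   -0.73 -0.3 ]
False [535.7 -34.2] 240 [ 0.3   0.12 -0.27  0.   -1.18 -0.3 ]
False [ 487.2 -264.5] 45 [-0.14  0.35 -0.48  0.   -0.74  0.14]
False [ 487.2 -264.5] 240 [-0.14  0.15 -0.24  0.   -1.18  0.14]
True [452.4 275.1] 45 [ 0.92  0.32 -0.53  0.   -0.72  2.22]
True [452.4 275.1] 240 [ 0.92  0.11 -0.29  0.   -1.17  2.22]
True [535.7 -34.2] 45 [ 0.3   0.33 -0.52  0.   -0.73  2.84]
True [535.7 -34.2] 240 [ 0.3   0.12 -0.27  0.   -1.18  2.84]
True [ 487.2 -264.5] 45 [-0.14  0.35 -0.48  0.   -0.74 -3.  ]
True [ 487.2 -264.5] 240 [-0.14  0.15 -0.24  0.   -1.18 -3.  ]
```

```bash
python3 - <<'E'
from mot import *
import cv2
bot.move_ptp([*M,200],Q)
bot.move_gripper(74)
go(M,90,250); go(M,44,60); st("at")
bot.move_gripper(40,force=20); s=st("closed")
if s["width"]>45:
    go(M,60,60); st("up"); bot.line_to([*M,170],velocity=200); st("lift")
    a=bot.camera("scene"); cv2.imwrite("pics/s1.png",a[:,:,::-1])
E
```

```text
at t3.7 tcp [452.6 275.3  44.2] F [-0.1 -0.2 -0.2] w74.2 ff0.0
closed t4.2 tcp [452.4 275.1  44.2] F [-2.3 -0.   3.2] w51.7 ff20.0
up t4.9 tcp [452.  274.6  59.2] F [ 0.1 -0.7 -1.2] w52.1 ff20.0
lift t5.6 tcp [451.8 274.6 169. ] F [ 0.1 -0.7 -1. ] w51.7 ff20.0
```

View pics/s1.png

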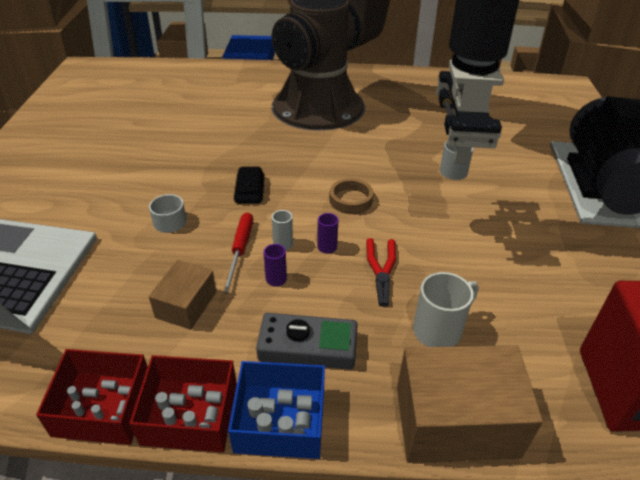

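Medium is held upright at (455,160). Moving it over to the large cup.

```bash
python3 - <<'E'
from mot import *
bot.line_to([*L,170],velocity=300)
go(L,105,150); st("above")
go(L,56,60); s=st("inside")
if s["contact_force"][2]<3:
    print(lower(L,54,45)); st("down")
E
```

```text
above t8.4 tcp [ 487.2 -264.8  105.4] F [-0.3 -0.2 -0.2] w51.7 ff20.0
inside t9.4 tcp [ 487.5 -264.6   56.3] F [-0.6  1.4 -1.3] w51.7 ff20.0
(np.float64(48.29008990680092), True)
down t11.1 tcp [ 487.4 -264.6   48.3] F [-1.  -0.   2.7] w51.7 ff20.0
```

```bash
python3 - <<'E'
from mot import *
import cv2
bot.move_gripper(66); st("rel"); bot.line_to([*L,80],velocity=50); bot.line_to([*L,170],velocity=250)
bot.line_to([*S,170],velocity=300)
a=bot.camera("scene"); cv2.imwrite("pics/s2.png",a[:,:,::-1])
bot.move_gripper(60); go(S,95,200); go(S,56,60); st("at")
bot.move_gripper(28,force=20); s=st("closed")
if s["width"]>32:
    go(S,66,60); bot.line_to([*S,185],velocity=200); st("lift")
    bot.line_to([S[0]-80,60,220],velocity=250)
    for n in("top","scene"):
        a=bot.camera(n); cv2.imwrite(f"pics/{n}3.png",a[:,:,::-1])
st()
from vis import rim
for n,sd in(("top",(514,275)),("scene",(168,205))):
    im=cv2.imread(f"pics/{n}3.png")[:,:,::-1].copy()
    print(n,rim(n,im,sd,26,60))
t=cv2.imread("pics/top3.png");s=cv2.imread("pics/scene3.png")
cv2.imwrite("pics/c3.png",np.hstack([cv2.resize(t[220:340,455:575],(400,400)),cv2.resize(s[140:260,110:230],(400,400))]))
E
```

```text
rel t11.7 tcp [ 487.2 -264.5   47.9] F [-0.4  0.  -0.1] w65.9 ff0.0
at t15.9 tcp [535.9 -34.2  56. ] F [-0.2  0.   0.7] w59.9 ff0.0
closed t16.4 tcp [535.8 -34.2  56.2] F [-0.3  0.5  2.1] w36.5 ff20.0
lift t17.7 tcp [534.9 -34.2 183.9] F [-1.3 -0.9 -0.8] w36.2 ff20.0
 t18.5 tcp [455.6  59.6 219. ] F [ 0.6 -0.3  0.1] w35.9 ff20.0
top (array([ 485.2, -261. ]), np.float64(31.1), array([ 487.5, -266.8]), 54)
scene (array([ 487.7, -263.5]), np.float64(24.4), array([ 489.6, -262.7]), 28)
```

View pics/c3.png

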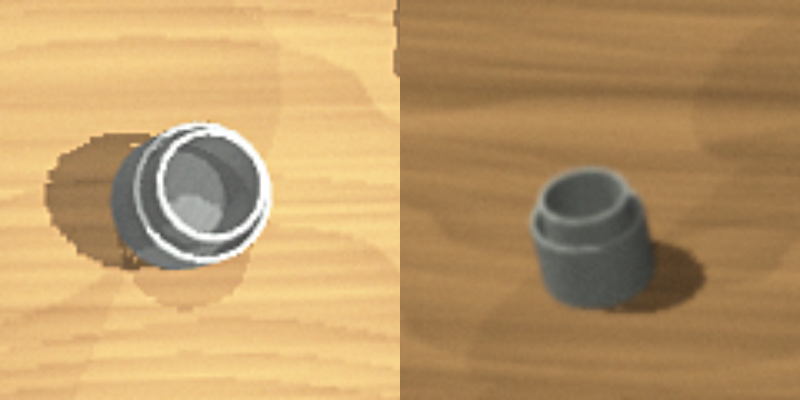

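View pics/scene3.png

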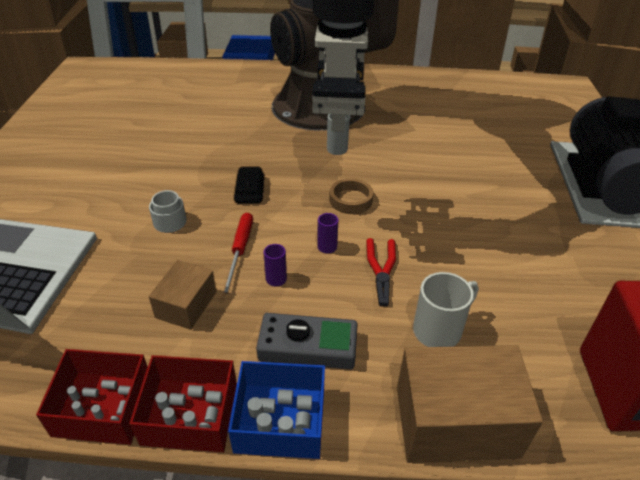

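The medium cup is seated in the large one. The scene crop shows an even step, and the nest is at about (168,210). The small cup is held at (338,135), but the width reads 36 mm where 38 is expected, so I'll zoom in.

```bash
python3 - <<'E'
from vis import *
st=bot.read_state();print(st["width"],st["tcp_pos"],st["t"])
t=cv2.imread("pics/top3.png");s=cv2.imread("pics/scene3.png")
cal=bot.get_calibration("top");V=np.array(cal["view"])
c=V[:3,:3]@[455.6,59.6,190]+V[:3,3]
u,v=int(cal["cx"]-cal["fx"]*c[0]/c[2]),int(cal["cy"]+cal["fy"]*c[1]/c[2]);print(u,v)
u=np.clip(u,60,580);v=np.clip(v,60,420)
cv2.imwrite("pics/c4.png",np.hstack([cv2.resize(t[v-60:v+60,u-60:u+60],(400,400)),cv2.resize(s[70:170,290:390],(400,400),interpolation=cv2.INTER_CUBIC)]))
# held cup width profile in scene, ray distances at depth of cup
cal=bot.get_calibration("scene");b=blob(s[:,:,::-1].copy(),(338,138),half=18)
m=np.zeros(s.shape[:2],np.uint8);cv2.drawContours(m,[b],-1,1,-1)
o,_=rays(cal,[(0,0)])
for row in range(118,156,4):
    x=np.flatnonzero(m[row])
    if len(x):
        _,d=rays(cal,[(x[0]-.5,row),(x[-1]+.5,row)]);p=o+d*((455.6-o[0])/d[:,0])[:,None];print(row,p.round(1).tolist())
E
```

```text
35.89991004378849 [455.58691138  59.57419967 219.04112994] 18.5083
298 293
122 [[455.6, 38.1, 217.8], [455.6, 77.8, 219.8]]
126 [[455.6, 40.0, 210.0], [455.6, 78.2, 211.8]]
130 [[455.6, 40.2, 202.0], [455.6, 78.6, 203.8]]
134 [[455.6, 40.4, 193.8], [455.6, 77.2, 195.7]]
138 [[455.6, 40.5, 185.7], [455.6, 77.5, 187.5]]
142 [[455.6, 40.7, 177.4], [455.6, 77.9, 179.3]]
146 [[455.6, 40.9, 169.0], [455.6, 78.3, 170.9]]
150 [[455.6, 42.8, 160.7], [455.6, 76.9, 162.4]]
154 [[455.6, 55.7, 152.8], [455.6, 64.7, 153.2]]
```

View pics/c4.png

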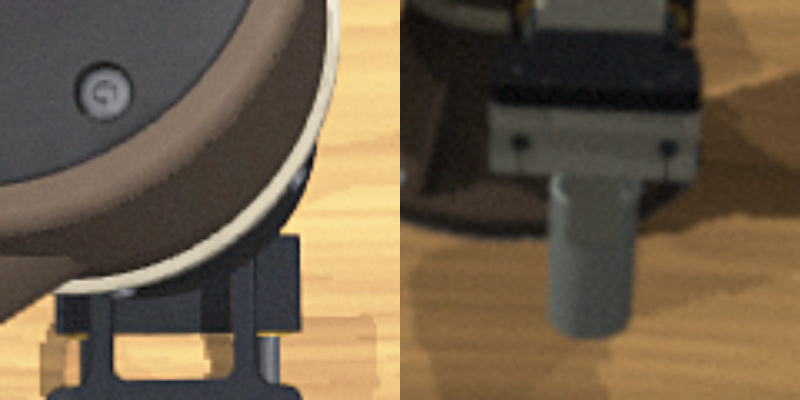

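Small cup: centred (y 59.3 against TCP 59.6), vertical, underside about 164 mm against 163 expected, so the grasp is sound. Inserting it now, with force stops.

```bash
python3 - <<'E'
from mot import *
import cv2
bot.line_to([*L,215],velocity=280); go(L,128,150); s=st("above")
f0=s["contact_force"][2]
a=bot.camera("scene"); cv2.imwrite("pics/s5.png",a[:,:,::-1])
z,hit=lower(L,118,111) if False else (0,False)
for z in (116,108,100,92,84,76,70):
    bot.line_to([*L,z],velocity=60); s=bot.read_state()
    if np.linalg.norm(s["contact_force"])>5: print("contact at",z,s["contact_force"]);break
else: print(lower(L,68,61))
st("end")
a=bot.camera("scene"); cv2.imwrite("pics/s6.png",a[:,:,::-1])
E
```

```text
above t20.8 tcp [ 486.9 -264.8  128. ] F [-0.6  0.2 -0.5] w36.1 ff20.0
(np.float64(64.08829326126246), True)
end t24.4 tcp [ 487.4 -264.8   64.1] F [-2.2  0.5 10.6] w36.1 ff20.0
```

```bash
python3 - <<'E'
from mot import *
import cv2
bot.move_gripper(52); st("rel"); bot.line_to([*L,100],velocity=60); bot.line_to([*L,180],velocity=250); bot.move_gripper(88)
bot.line_to([470,-80,240],velocity=300)
t=bot.camera("top");s=bot.camera("scene");cv2.imwrite("pics/top7.png",t[:,:,::-1]);cv2.imwrite("pics/scene7.png",s[:,:,::-1]);st()
from vis import rim
print(rim("scene",s,(168,205),19,76))
cv2.imwrite("pics/c7.png",np.hstack([cv2.resize(t[220:340,455:575],(400,400)),cv2.resize(s[140:260,110:230],(400,400))])[:,:,::-1])
E
```

```text
rel t24.9 tcp [ 487.2 -264.5   62.8] F [-0.7  0.   0. ] w51.8 ff0.0
 t27.9 tcp [469.8 -80.6 239.5] F [ 0.4 -0.4 -0.3] w87.5 ff0.0
(array([ 486.4, -264.3]), np.float64(17.5), array([ 488.3, -263.7]), 20)
```

View pics/c7.png

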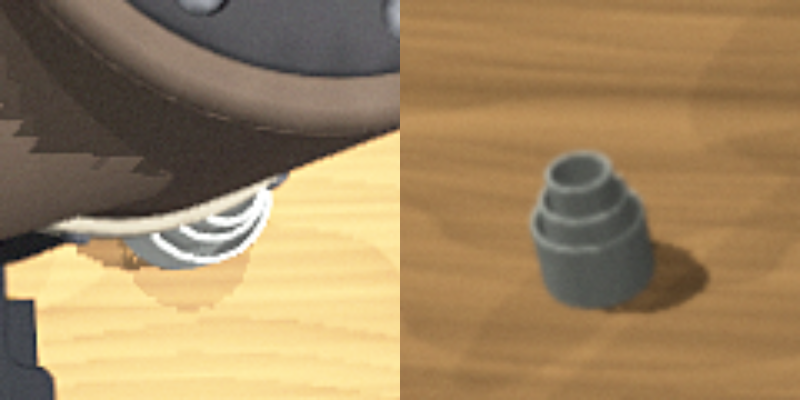

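All three are nested and level, each stepped evenly above the next. Now gripping the large cup with the TCP at z = 17, which keeps the gripper body 7 mm above the nest.

```bash
python3 - <<'E'
from mot import *
import cv2
bot.line_to([*L,180],velocity=300); go(L,95,200); go(L,30,80); st("low"); go(L,17,40); st("at")
bot.move_gripper(50,force=35); s=st("closed")
if s["width"]>60:
    go(L,30,40); st("up"); bot.line_to([*L,167],velocity=90); bot.pause(.5); st("held")
    s=bot.camera("scene");cv2.imwrite("pics/s8.png",s[:,:,::-1])
    cv2.imwrite("pics/c8.png",cv2.resize(s[60:260,60:290],(690,600))[:,:,::-1])
E
```

```text
low t30.5 tcp [ 487.6 -264.6   30.4] F [ 0.7 -0.2  0.2] w87.5 ff0.0
at t30.9 tcp [ 487.  -264.5   16.7] F [-0.1 -0.1 -0.5] w87.8 ff0.0
closed t31.4 tcp [ 486.9 -264.5   17.1] F [-1.   0.6  2.6] w64.9 ff35.0
up t31.9 tcp [ 487.4 -264.5   30.3] F [ 0.1 -0.3 -2.8] w65.0 ff35.0
held t34.1 tcp [ 487.2 -264.5  167. ] F [ 1.5  0.8 -3.4] w65.2 ff35.0
```

View pics/c8.png

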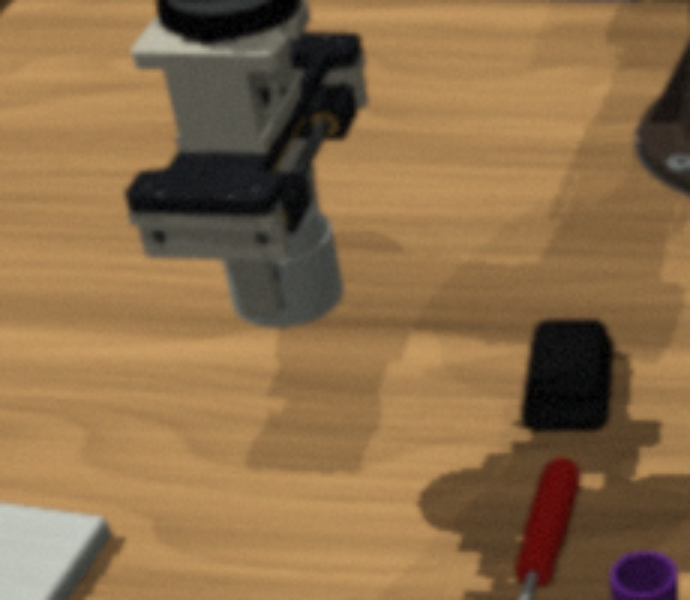

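The nest is held at (285,270) in the crop, aligned with the gripper. The load is about 3 N, as expected for all three cups, and the bystanders are in place. Final stillness check, then hand in.

```bash
python3 - <<'E'
from mot import *
bot.pause(.5); s=st("final"); print(np.abs(s["qvel"]).max(), s["moment"].round(2), s["eef_rot"].round(4))
print(bot.close_job())
E
```

```text
final t34.6 tcp [ 487.2 -264.5  167. ] F [ 0.9 -0.5 -3.5] w64.9 ff35.0
0.00199472586063046 [ 0.06 -0.03  0.01] [ 0.7071 -0.7071  0.     -0.    ]
the job is handed in; nothing more can be done
None
```

The three cups are nested in the order asked, and the nest is held level and still by the largest cup, about 15 cm above the bench; I handed the job in at 34.6 s, but no verdict came back.

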